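Clamp the module housing in the laser fixture

TASK

The aluminium module housing already sits in its nest on the laser fixture. Clamp it for the laser: with the back of a finger, swing the clamp's steel strap round until it stands over the housing against its stop, with the cam lever still up, and then push the cam lever all the way down so that it stays there and the rubber foot presses on the housing. Do not lift the housing or push it out of its nest, and leave the other things on the table where they are.

Things in the scene. Friction and masses are not known exactly. Their poses are not given: they have to be found in the camera images.
- fixture: Grey anodised plate 200 (x) x 240 (y) x 15 mm fixed to the black table, turned up to 0.6 rad. Origin: centre of its underside. In its frame the nest (steel plate, top at z = 23 mm) is centred at (0, -45) mm, with three dowel pins 35 mm high on the housing's +x and -y sides; the clamp's post (diameter 42 mm at its foot, top at 36 mm) stands at (0, 45) mm.
- housing: The work: loose milled aluminium housing 70 (x) x 90 (y) x 16 mm, 0.24 kg, in the nest with its axes along the fixture's, its top 39 mm above the table. Origin: centre of its underside. Its y < 0 half is an open pocket 8 mm deep, the other half a solid land for the clamp's foot. Only friction holds it towards -x and +y.
- clamp_axis (a point): Point on the clamp's vertical swing axis, at the height of the strap's underside while the lever is up (51 mm above the table). Two steel stop pins, diameter 8 mm and 60 mm high above the table, stand 30 mm from this axis: one on the fixture's +x, -y side, which halts the strap over the housing, and one on its -x, +y side, behind the strap when it is fully aside.
- strap_bar: The clamp strap: level steel bar 26 mm wide (20 mm at the nose), 16 mm thick, from 22 mm behind the swing axis to 100 mm ahead of it. Origin: on the swing axis at its underside; +x along the strap to its nose, z up. Lever up: underside 51 mm above the table, 12 mm above the housing; the cam lowers it 6.5 mm. Turns against a light friction of 0.12 N m, stays where left.
- clamp_foot (a point): Centre of the lower face of the strap's rubber foot (diameter 18 mm), 75 mm from the swing axis and 8 mm below the strap, so 4 mm above the housing's top when swung over with the lever up. Its spindle stands 12 mm above the strap there. The foot is sprung and gives up to 5 mm.
- strap_tip (a point): Middle of the strap's nose (end face), half-way up its thickness, 100 mm from the swing axis.
- strap_swing (a joint): Swing of the strap about the vertical axis, rad, counter-clockwise from above positive. 0: fully aside (strap points 10 degrees past the fixture's -x). 1.75: at its stop, square over the housing (strap points to the fixture's -y). Starts between 0 and 0.5. The cam lever turns with the strap and always points the opposite way.
- lever_pivot (a point): Centre of the cam lever's cross pin, on the swing axis 79 mm above the table.
- lever_tip (a point): End of the cam lever, on its middle line, 102 mm from lever_pivot. The lever is a steel arm 12 mm wide and 8 mm thick ending in a black grip 40 mm long, 20 mm wide, 11 mm thick.
- cam_lever (a joint): Lever angle, rad. 0: up (standing 1.0 rad above level, leaning away from the strap's nose). 1.0: fully down, level, at its stop. Starts between 0 and 0.08. It has a friction of 0.2 N m, stays where it is left, and when down lowers the strap so that the foot presses on the housing with about 10 N.
- hex_key: Bystander: loose dark steel hex key, legs 90 and 26 mm, 5 mm thick, lying on the fixture plate beyond the housing. Origin: underside of the long leg, 55 mm from its free end.
- solvent_bottle: Bystander: white plastic bottle, diameter 54 mm, 140 mm high, beside the fixture. Origin: centre of its foot.
- mirror_mount: Bystander: mirror mount on a round foot, 50 mm wide, 103 mm high, beside the fixture. Origin: centre of its foot.
- tape_roll: Bystander: grey-blue roll of tape standing on its face, diameter 72 mm, 48 mm high, beside the fixture. Origin: centre of its underside.
- screwdriver: Bystander: screwdriver 170 mm long, lying in front of the fixture on the robot's side. Origin: about its middle, underside.
- power_head: Bystander: black finned laser power sensor on a steel foot, diameter 72 mm, 114 mm high, on the left of the table. Origin: centre of its foot.
- goggles: Bystander: white laser goggles, 150 x 90 x 50 mm, on the right of the table. Origin: between the lenses and arms, at table height.
There are look-alikes about, which are no part of the job. What is meant by the housing is not brown, and is the larger of those in its own colour.

How it is judged:
By the outcome, as a careful person would: the job done as asked, in the order asked, and still so for the second after the job is handed in, with the robot touching nothing.
It also fails if it takes over 48 s, if anything falls off the work surface, if the arm or the gripper's body presses on something with over 40 N, if the wrist force passes 120 N, or if a joint passes its speed limit or range.

ROBOT

A 7-joint arm with a two-finger parallel gripper is mounted at the origin on the work surface. World frame = base frame: x ahead of the robot, y to its left, z up, the work surface at z = 0. Lengths are in m, angles in rad, forces in N, time in s.
With the tool pointing down it reaches from about 0.425 to 0.95 m from the base axis. Payload 4.7 kg.
Tool frame: the origin (TCP) lies between the finger pads; the fingertips stand 25 mm ahead of it and the grasp point (between the pads) lies 6 mm ahead of it; x points along the fingers, z is the direction in which the jaws open and shut, and the axes are right-handed (so a half turn about x gives the same grasp; the last joint's range is limited). The gripper opens to 85 mm and grips with 20 to 120 N. Pads are 22 mm wide; open, the fingers measure 114 mm over their backs; the gripper's body (76 mm by 85 mm) begins 54 mm behind the grasp point. The pads swing forward as they close: fully open they stand 13 mm farther back than shut.
Start: joints at [-1.31, 0.469, -0.049, 1.532, 0.024, 1.141, -0.082], TCP at [0.193, 0.647, 0.256] pointing down, gripper open.
Joint ranges: [-2.59, 2.59], [-0.33, 1.99], [-1.39, 1.29], [0.1, 2.45], [-1.04, 4.18], [0.21, 1.99], [-2.66, 2.66]. Speed limits (rad/s): [2.57, 2.57, 3.14, 3.14, 3.14, 3.14, 3.14].

INTERFACE

Orientations are given as a 3x3 rotation matrix whose columns are the frame's x, y, z axes.
In Python, from rig import * gives the robot as it stands. Calls block until the motion is done:
- movep(position, orientation): joint-space move of the TCP to a pose.
- move_l(position, attitude=None, feed=0.15, until_force=None): straight line of the TCP; attitude=None keeps the orientation; feed is the mean speed in m/s. With until_force (N) it stops when the force on the tool has changed by that much, and returns True; else False.
- move_joints(angles): joint-space move.
- command_gripper(opening, newtons=None): finger opening in m; newtons is the grip in N (None keeps the last); returns when the fingers have stopped.
- sleep(seconds).
- inverse_kinematics(position, orientation): joint angles nearest the present ones, or None.
- sense(): the state.
- camera(name): name is "scene" or "top" or "wrist"; returns (picture, depth): 480x640x3 uint8, red, green, blue; 480x640 float32, m along the optical axis (not along the pixel's ray), 0 where there is no reading.
- camera_params(name): a dict with "K" (3x3 intrinsics, pixels), "position" and "rotation" of the camera in the world; the wrist camera has in their place "tool_from_camera" (4x4, takes a point from camera to tool coordinates, whose origin is the TCP and whose axes are the tool frame's). Camera axes: x right, y down, z forward; pixel columns grow to the right and rows downward; lengths in m; the calibration is good to about 2 mm. The wrist camera is an equidistant fisheye: a pixel r from the principal point sees the ray r / f radians off the axis. A picture is of the moment at which its call begins: read the wrist's pose just before it. camera_params takes no time and is no camera call.
A pose or a line that the arm cannot do raises Unreachable and nothing moves.
- finish_job(): hands the job in, once; it reports no verdict.
The state is a dict: "time_s": time; "joint_pos": joint angles; "qd": joint speeds; "joint_efforts": joint torques, N m; "position": TCP position; "tcp_rot": TCP orientation; "wrist_force": force on the tool from outside, world axes, zero at the start; "ft_torque": the same for the moment, N m; "finger_gap": finger opening in m.
Only numpy, scipy, OpenCV 4.12 (cv2) and the standard library are available. Lean on these libraries where they do the work, as an engineer would, in place of code of your own. Each camera call takes 0.05 s, during which the arm holds its last target. There are 200 camera calls.

## Working session

There is one attempt and no reset: what is moved stays moved. The work goes in short steps, each a Python script; the robot and the scene stay as the last script left them, time stands still between calls to the robot, and variables do not carry over. Pictures are saved under pics/ and viewed, on a budget of 10 in all, crops included, one or two more only if the job needs it, and the job is handed in when it is done.

```bash
ls; mkdir -p pics; python3 - <<'E'
from rig import *
import cv2,numpy as np
for n in("scene","top"):
    p,d=camera(n);c=camera_params(n);np.savez(f"pics/{n}0.npz",p=p,d=d,**c)
    print(n,c)
    cv2.imwrite(f"pics/{n}0.png",p[...,::-1])
s=sense();print(s["time_s"],s["position"],s["tcp_rot"]);print(camera_params("wrist"))
E
```

```text
pics
scene {'K': array([[552.29605792,   0.        , 323.65447729],
       [  0.        , 552.29605792, 237.53507749],
       [  0.        ,   0.        ,   1.        ]]), 'position': array([1.41780979, 0.03088236, 1.00182531]), 'rotation': array([[-0.08342704,  0.71573707, -0.69336886],
       [ 0.99651178,  0.06135029, -0.05657212],
       [ 0.00204762, -0.69566988, -0.7183587 ]])}
top {'K': array([[520.88518651,   0.        , 326.90995433],
       [  0.        , 520.88518651, 244.06170999],
       [  0.        ,   0.        ,   1.        ]]), 'position': array([ 0.48457669, -0.04771098,  1.30063591]), 'rotation': array([[-0.02144608, -0.99630805,  0.08312845],
       [-0.99932881,  0.02383232,  0.02782012],
       [-0.02969855, -0.08247602, -0.99615044]])}
0.1 [0.19271324 0.64640857 0.25534108] [[-4.61038316e-04 -9.58320617e-01  2.85694561e-01]
 [-1.73109882e-03  2.85694928e-01  9.58319055e-01]
 [-9.99998395e-01 -5.27437126e-05 -1.79066399e-03]]
{'K': array([[371.64829954,   0.        , 315.96676252],
       [  0.        , 371.64829954, 228.48194373],
       [  0.        ,   0.        ,   1.        ]]), 'tool_from_camera': array([[-5.66181027e-05, -2.82688901e-01,  9.59211646e-01,
        -1.16981644e-01],
       [-9.97502915e-04, -9.59211154e-01, -2.82688815e-01,
         7.17303832e-02],
       [ 9.99999501e-01, -9.72821718e-04, -2.27674287e-04,
        -2.15131280e-04],
       [ 0.00000000e+00,  0.00000000e+00,  0.00000000e+00,
         1.00000000e+00]])}
```

View pics/top0.png

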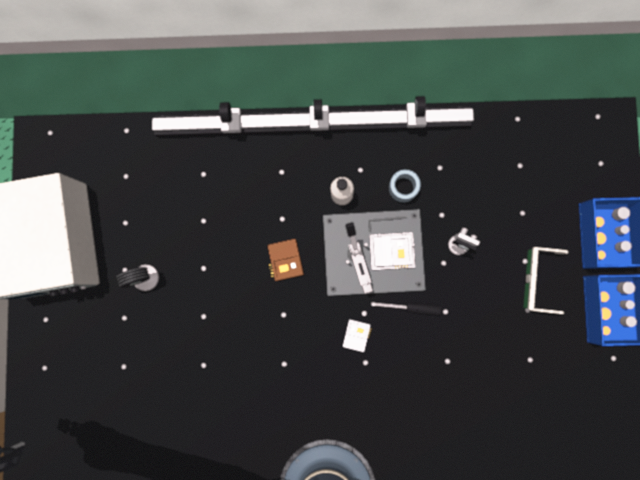

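View pics/scene0.png

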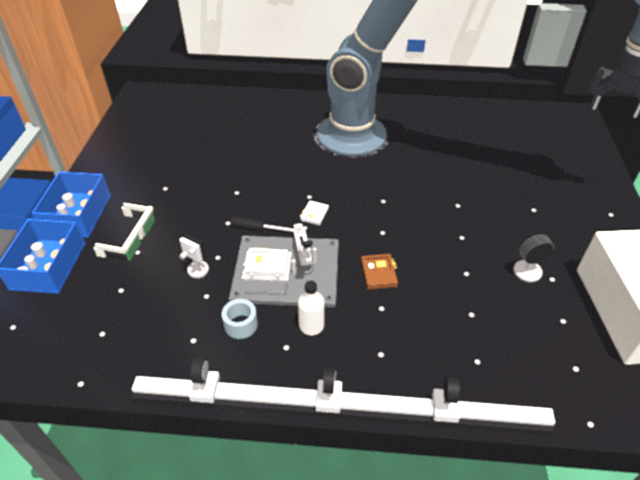

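Top view: the housing candidates are the white/aluminium one in the nest at (393,251), a small white one at (357,336) and a brown one at (285,260). The housing is the larger of the aluminium pair, in the nest at (393,251). The strap's nose is near (366,290), and the black lever grip is at (350,228). Next: measure these and crop close.

```bash
cat > h.py <<'E'
import numpy as np,cv2
def load(n):
    z=np.load(f"pics/{n}.npz");return z["p"],z["d"],z["K"],z["position"],z["rotation"]
def cloud(n):
    p,d,K,t,R=load(n);v,u=np.mgrid[0:480,0:640]
    c=np.stack([(u-K[0,2])/K[0,0]*d,(v-K[1,2])/K[1,1]*d,d],-1)
    return p,c@R.T+t
def onplane(n,uv,z):
    _,_,K,t,R=load(n);uv=np.atleast_2d(uv)
    r=np.c_[(uv-K[:2,2])/K[0,0],np.ones(len(uv))]@R.T
    return t+r*((z-t[2])/r[:,2])[:,None]
def proj(n,P):
    _,_,K,t,R=load(n);c=(np.atleast_2d(P)-t)@R;return (c@K.T)[:,:2]/c[:,2:]
E
python3 - <<'E'
from h import *
p,X=cloud("top0")
roi=np.zeros((480,640),bool);roi[200:305,310:435]=1
hsv=cv2.cvtColor(p,cv2.COLOR_RGB2HSV)
m=(roi&(hsv[...,2]>45)&(hsv[...,1]<60)).astype(np.uint8)
m=cv2.morphologyEx(m,cv2.MORPH_OPEN,np.ones((3,3)))
n,l,st,_=cv2.connectedComponentsWithStats(m);i=1+st[1:,4].argmax();m=(l==i)
cs,_=cv2.findContours(m.astype(np.uint8),cv2.RETR_EXTERNAL,cv2.CHAIN_APPROX_NONE)
c=cs[0].reshape(-1,2).astype(float)
W=onplane("top0",c,.015)[:,:2]
r=cv2.minAreaRect(W.astype(np.float32)*1000);print(r)
print(X[215:225:4,330:345:7,2], 'depth plate')
g=m&(abs(X[...,2]-.015)<.004);print("plate mean z",np.median(X[m&(X[...,2]<.02)][:,2]))
for lo,hi,nm in((.035,.042,"housing top"),(.062,.072,"strap"),(.1,.2,"lever")):
    k=roi&(X[...,2]>lo)&(X[...,2]<hi);Q=X[k];print(nm,k.sum(),Q.mean(0) if len(Q) else None, Q.min(0),Q.max(0))
for n,(a,b,cc,d) in {"top0":(195,310,315,435),"scene0":(205,345,215,375)}.items():
    im=load(n)[0][a:b,cc:d,::-1];cv2.imwrite(f"pics/crop_{n}.png",cv2.resize(im,None,fx=5,fy=5,interpolation=cv2.INTER_CUBIC) if n=="top0" else cv2.resize(im,None,fx=4,fy=4,interpolation=cv2.INTER_CUBIC))
E
```

```text
((569.8738403320312, -126.01668548583984), (205.5746307373047, 245.55740356445312), 1.9756089448928833)
[[0.01791622 0.01402954 0.0171002 ]
 [0.01473686 0.01522552 0.01389078]
 [0.01092935 0.01696455 0.01314768]] depth plate
plate mean z 0.01500863334360425
housing top 648 [ 0.57108348 -0.16244165  0.03853075] [ 0.53020314 -0.22098186  0.03500854] [ 0.69540778 -0.0345258   0.04199039]
strap 403 [ 0.52506978 -0.09182834  0.06699455] [ 0.46977381 -0.11482787  0.06200276] [ 0.69280891 -0.03967307  0.07196613]
lever 178 [ 0.603611   -0.06950562  0.14147581] [ 0.57606812 -0.08122249  0.10155975] [ 0.6254693  -0.05648515  0.16959722]
```

View pics/crop_top0.png

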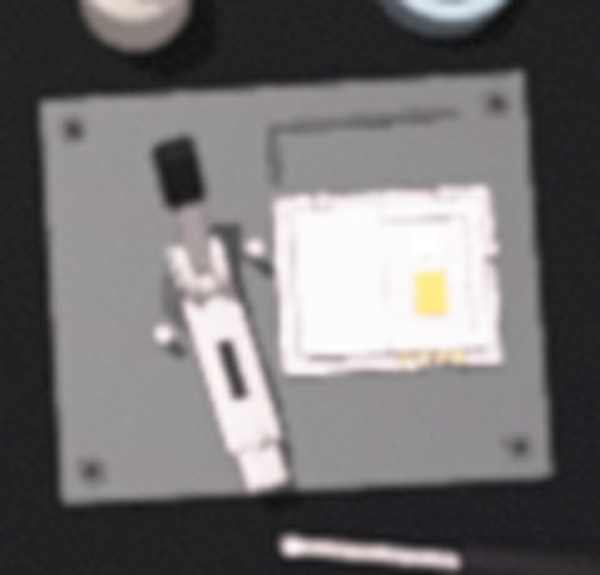

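View pics/crop_scene0.png

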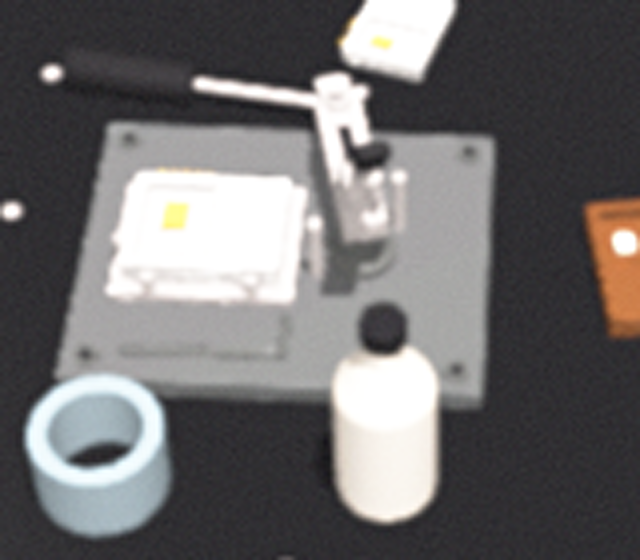

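The crops confirm the scene. The large aluminium housing is in the nest at top crop (390,280), and the strap runs from about (205,280) to its nose at (265,478). The grip is at (180,172) and the stop pin tops are at (255,247) and (165,333). Next is to cross-check the axis and strap angle across both views.

```bash
cat >> h.py <<'E'
def tri(a,b):
    P=[]
    for n,uv in(("top0",a),("scene0",b)):
        _,_,K,t,R=load(n);M=K@np.c_[R.T,-R.T@t];P.append(M)
    X=cv2.triangulatePoints(*P,np.float64(a).reshape(2,1),np.float64(b).reshape(2,1)).ravel();return X[:3]/X[3]
E
python3 - <<'E'
from h import *
T=lambda x,y:(315+x/5,195+y/5); S=lambda x,y:(215+x/4,205+y/4)
a,b=onplane("top0",[T(255,245),T(163,331)],.06);print("pins",a,b,(a+b)/2,np.linalg.norm(a-b))
print("tri pin-x+y",tri(T(163,331),S(400,176)))
print("tri nose top",tri(T(265,487),S(337,78)))
print("nose top plane",onplane("top0",T(268,489),.067))
print("tri label",tri(T(431,293),S(175,216)))
# fixture corners tri and depth-based strap/lever axes
for A,B in(((40,100),(492,137)),((525,72),(108,124)) ) : pass
print("corners", tri(T(40,100),S(487,397)),tri(T(552,477),S(108,122)),tri(T(525,72),S(58,378)),tri(T(65,503),S(494,136)))
p,X=cloud("top0");roi=np.zeros((480,640),bool);roi[240:295,345:378]=1
k=roi&(abs(X[...,2]-.067)<.005);Q=X[k];l=cv2.fitLine(np.float32(Q[:,:2]),cv2.DIST_HUBER,0,.01,.01).ravel();print("strap top",len(Q),np.median(Q,0),l,np.degrees(np.arctan2(l[1],l[0])))
roi[:]=0;roi[215:240,340:360]=1
k=roi&(X[...,2]>.1);Q=X[k];print("lever",Q.mean(0));l=cv2.fitLine(np.float32(Q),cv2.DIST_HUBER,0,.01,.01).ravel();print(l)
print("housing",[np.median(X[235:262,380:386][...,2])])
b=X[180:200,335:352];print("bottle",np.median(b[b[...,2]>.05],0))
E
```

```text
pins [ 0.58602397 -0.10633698  0.06      ] [ 0.5459803  -0.06146905  0.06      ] [ 0.56600214 -0.08390302  0.06      ] 0.06013839857529179
tri pin-x+y [ 0.54600996 -0.06091917  0.0583724 ]
tri nose top [ 0.47089233 -0.10681156  0.06095236]
nose top plane [[ 0.47009691 -0.10892801  0.067     ]]
tri label [ 0.56298067 -0.19252974  0.02981656]
corners [ 0.66527718 -0.00198544  0.0100353 ] [ 0.47240934 -0.25112884  0.01158084] [ 0.6729133  -0.24357261  0.01077621] [ 0.46462934 -0.01069752  0.01222956]
strap top 396 [ 0.52378164 -0.09288411  0.0669371 ] [ 0.96026903  0.27907592  0.52413833 -0.09150821] 16.205061
lever [ 0.6057047  -0.06735948  0.18242396]
[-0.1076233   0.01871816  0.9940155   0.5970726  -0.066833    0.26722646]
housing [np.float64(0.0390604510738195)]
bottle [ 0.7083466  -0.05409793  0.1026425 ]
```

Both views agree:
- Axis about (0.567, -0.083), pins 60.1 mm apart.
- Strap direction about 195°, nose 99 mm from the axis.
- Fixture yaw about 1.9°, housing top at 39 mm.

Now moving above the start point beside the strap, with a wrist-camera check before going down.

```bash
cat >> h.py <<'E'
AX=np.array([.5667,-.083]);YAW=np.radians(1.9);ZT=.054+.025
def rot(phi,s):
    t=s*np.array([-np.sin(phi),np.cos(phi),0]);x=np.array([0,0,-1.]);return np.c_[x,np.cross(t,x),t]
def pos(phi,off,r=.070,z=ZT):
    return np.r_[AX+r*np.array([np.cos(phi),np.sin(phi)])+off*np.array([np.sin(phi),-np.cos(phi)]),z]
E
python3 - <<'E'
from rig import *
from h import *
f0,f1=np.radians([195.5,271.9])
for s in(1,-1):
    for f in(f0,f1):
        q=inverse_kinematics(pos(f,.04),rot(f,s));print(s,q is not None and np.round(q,2))
s=-1
command_gripper(0.0,30)
movep(pos(f0,.042,z=.20),rot(f0,s))
st=sense();print(st["time_s"],st["position"],st["finger_gap"],st["wrist_force"])
p,d=camera("wrist");cv2.imwrite("pics/w1.png",p[...,::-1])
E
```

```text
1 [-0.65  0.59  0.93  2.15 -0.72  0.74 -0.54]
1 [-0.48  0.7   0.97  2.02 -0.79  0.85  0.98]
-1 [-0.2   0.43  0.3   2.13 -0.22  0.61  2.1 ]
-1 [-0.55  0.79  1.11  2.03 -0.91  0.93 -2.05]
3.5833 [ 0.48835016 -0.06048776  0.2000236 ] 0.00014793833286037478 [0.06236569 0.2931164  0.17760395]
```

View pics/w1.png

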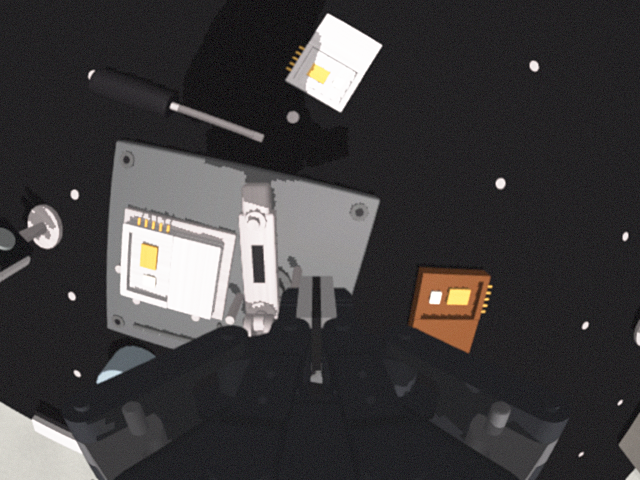

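The wrist view shows the strap at (258,250) and the closed fingers at (317,295) on its outer (+y) side, clear of the pins and housing. The s=+1 wrist branch keeps joint 7 continuous through the swing, so I'll switch to it up here, go down and push.

```bash
python3 - <<'E'
from rig import *
from h import *
f0,f1=np.radians([195.5,271.9]);s=1
movep(pos(f0,.042,z=.20),rot(f0,s))
if move_l(pos(f0,.042),feed=.12,until_force=6): raise SystemExit("touch on descent %s"%sense())
for d in np.r_[0:76:8j]:
    f=f0+np.radians(d)
    hit=move_l(pos(f,.0275),rot(f,s),feed=.07,until_force=12)
    st=sense();print(round(d),hit,st["time_s"],np.round(st["position"],4),np.round(st["wrist_force"],1))
    if hit: break
if not hit:
    f=f0+np.radians(82);hit=move_l(pos(f,.0275),rot(f,s),feed=.03,until_force=7)
    st=sense();print(hit,st["time_s"],np.round(st["position"],4),np.round(st["wrist_force"],1))
p,d=camera("top");cv2.imwrite("pics/top1.png",cv2.resize(p[195:310,315:435,::-1],None,fx=5,fy=5))
p,d=camera("wrist");cv2.imwrite("pics/w2.png",p[...,::-1])
E
```

```text
Traceback (most recent call last):
rig.Unreachable: the arm cannot follow that straight line within its joint ranges
```

```bash
python3 - <<'E'
from rig import *
from h import *
f0=np.radians(195.5)
st=sense();print(st["time_s"],np.round(st["position"],4),np.round(st["tcp_rot"],2).tolist(),np.round(st["joint_pos"],2),np.round(st["wrist_force"],1))
for s in (1,-1):
  for d in(0,15,30,45,60,76):
    f=f0+np.radians(d);q=inverse_kinematics(pos(f,.0275),rot(f,s));print(s,d,q is not None and np.round(q,2))
E
```

```text
5.0417 [ 0.4886 -0.0613  0.0796] [[0.0, -0.96, -0.27], [0.0, -0.27, 0.96], [-1.0, -0.0, -0.0]] [-0.33  0.45  0.46  2.14 -0.34  0.62  2.21] [0.5 0.2 0.8]
1 0 [-0.79  0.82  1.24  2.15 -1.    0.96 -0.25]
1 15 [-0.72  0.78  1.19  2.14 -0.96  0.92  0.01]
1 30 [-0.65  0.74  1.13  2.12 -0.91  0.89  0.25]
1 45 [-0.58  0.72  1.06  2.09 -0.86  0.86  0.48]
1 60 [-0.52  0.7   0.99  2.04 -0.81  0.85  0.7 ]
1 76 [-0.45  0.69  0.92  1.99 -0.75  0.84  0.93]
-1 0 [-0.3   0.46  0.46  2.13 -0.34  0.63  2.24]
-1 15 [-0.2   0.45  0.39  2.12 -0.29  0.62  2.49]
-1 30 [ 0.03  0.44  0.14  2.08 -0.1   0.62  2.61]
-1 45 [ 0.36  0.47 -0.24  2.03  0.18  0.66  2.63]
-1 60 [ 0.67  0.56 -0.62  1.98  0.47  0.75  2.65]
-1 76 [ 1.01  0.86 -1.18  1.91  0.94  1.06  2.58]
```

movep had picked the half-turn equivalent. Turning joint 7 back by π, at height, gives the same pose with room for the swing.

```bash
cat > push.py <<'E'
from rig import *
from h import *
f0,f1=np.radians([195.5,271.9]);s=1
move_l(pos(f0,.042,z=.20),feed=.2)
q=np.array(sense()["joint_pos"]);q[6]-=np.pi;move_joints(q)
print(np.round(sense()["tcp_rot"],2).tolist(),np.round(rot(f0,s),2).tolist())
if move_l(pos(f0,.042),rot(f0,s),feed=.15,until_force=6): raise SystemExit("touch on descent")
for d in np.r_[0:76:8j]:
    f=f0+np.radians(d)
    hit=move_l(pos(f,.0275),rot(f,s),feed=.07,until_force=12)
    st=sense();print(round(d),hit,st["time_s"],np.round(st["position"],4),np.round(st["wrist_force"],1),np.round(st["joint_pos"][[2,6]],2))
    if hit: break
if not hit:
    f=f0+np.radians(82);hit=move_l(pos(f,.0275),rot(f,s),feed=.03,until_force=7)
    st=sense();print(hit,st["time_s"],np.round(st["position"],4),np.round(st["wrist_force"],1))
p,d=camera("wrist");cv2.imwrite("pics/w2.png",p[...,::-1])
E
python3 push.py
```

```text
[[-0.0, 0.96, 0.27], [0.0, 0.27, -0.96], [-1.0, -0.0, -0.0]] [[0.0, 0.96, 0.27], [0.0, 0.27, -0.96], [-1.0, 0.0, 0.0]]
0 False 9.7583 [ 0.4923 -0.076   0.0794] [-0.2 -0.3 -0. ] [ 0.47 -0.9 ]
11 False 10.1083 [ 0.4917 -0.0896  0.0791] [ 0.3 -0.6  0.2] [ 0.41 -0.72]
22 False 10.4583 [ 0.4943 -0.1033  0.079 ] [-0.2  0.4  0.2] [ 0.36 -0.54]
33 False 10.8083 [ 0.4994 -0.1164  0.0789] [-0.  -0.6  0.1] [ 0.31 -0.37]
43 False 11.1583 [ 0.5069 -0.1285  0.0789] [-0.9 -0.8  0.5] [ 0.26 -0.19]
54 False 11.5083 [ 0.5166 -0.1389  0.0789] [-0.5  1.3  0.5] [ 0.21 -0.02]
65 False 11.8583 [ 0.528  -0.1473  0.0789] [ 0.5  1.1 -0.4] [0.16 0.14]
76 False 12.2083 [ 0.5408 -0.1534  0.0789] [-0.3  0.1  0.6] [0.11 0.3 ]
True 12.5333 [ 0.5443 -0.1555  0.0778] [-2.4  0.4  1.2]
```

View pics/w2.png

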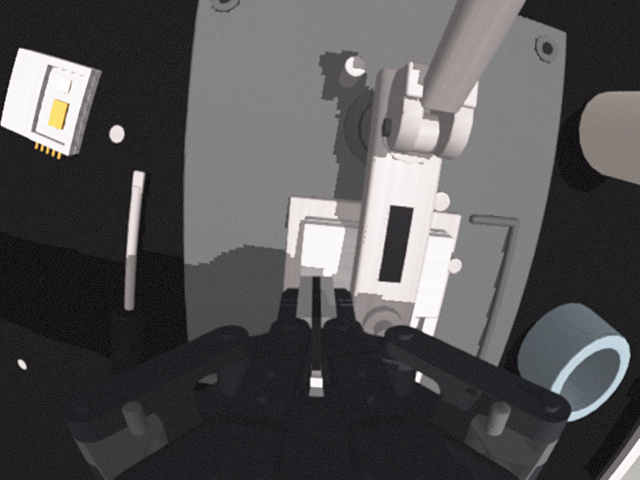

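The strap stands over the housing, with its right edge against the stop pin at (441,200). The finger felt the stop 2.8 mm from where I expected it. I'll back off, rise, and check the strap angle and lever before pushing the lever.

```bash
python3 - <<'E'
from rig import *
from h import *
f1=np.radians(271.9);R=rot(f1,1)
move_l(pos(f1,.05),feed=.1); move_l(pos(f1,.05,z=.24),feed=.25)
movep(pos(f1,.16,z=.24),R)
p,d=camera("top");c=camera_params("top");np.savez("pics/top2.npz",p=p,d=d,**c)
p,X=cloud("top2");roi=np.zeros((480,640),bool);roi[235:275,358:420]=1
k=roi&(abs(X[...,2]-.067)<.006);Q=X[k];l=cv2.fitLine(np.float32(Q[:,:2]),cv2.DIST_HUBER,0,.01,.01).ravel();print("strap",len(Q),np.median(Q,0),l,np.degrees(np.arctan2(l[1],l[0])))
roi[:]=0;roi[235:275,318:360]=1;Q=X[roi&(X[...,2]>.1)&(X[...,2]<.18)];print("lever",len(Q),Q.mean(0))
cv2.imwrite("pics/top2.png",cv2.resize(p[185:320,305:445,::-1],None,fx=4,fy=4,interpolation=cv2.INTER_CUBIC))
st=sense();print(st["time_s"],st["position"],st["wrist_force"])
E
```

```text
strap 390 [ 0.56846825 -0.12911194  0.06690226] [ 0.04156294 -0.9991359   0.56855446 -0.13063347] -87.61793
lever 165 [ 0.56531928 -0.04111168  0.14281211]
14.3583 [ 0.40924767 -0.15805164  0.23925117] [-0.42609991  0.44263299 -0.74332758]
```

View pics/top2.png

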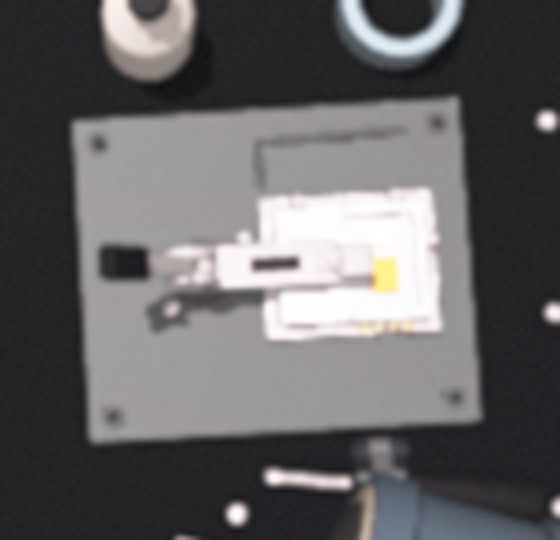

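The strap is at 272.4° (expected 271.9°), against its stop pin at (245,240). The lever is still up at (125,262) and the housing hasn't moved. Now the lever.

```bash
python3 - <<'E'
from rig import *
from h import *
f1=np.radians(271.9);R=rot(f1,1);u=np.array([-np.sin(YAW),np.cos(YAW)])
A=np.array([.5672,-.0825])
P=lambda out,ztip:np.r_[A+out*u,ztip+.025]
def corner(th,r): return r*np.cos(th)-.0055*np.sin(th), .079+r*np.sin(th)+.0055*np.cos(th)
def show(*a):
    st=sense();print(*a,round(st["time_s"],2),np.round(st["position"],4),np.round(st["wrist_force"],1))
movep(P(.012,.20),R)
o,z=corner(1.0,.080)
print(move_l(P(o-.011-.010,z),feed=.15,until_force=6));show("down")
for th in np.r_[1.0:0.0:9j]:
    o,z=corner(th,.080+.010*(1-th))
    hit=move_l(P(o-.011,z),feed=.06,until_force=30);show(round(th,2),hit)
    if hit: break
if not hit:
    hit=move_l(P(o-.011,z-.010),feed=.02,until_force=30);show("press",hit)
p,d=camera("wrist");cv2.imwrite("pics/w3.png",p[...,::-1])
E
```

```text
False
down 15.6 [ 0.5664 -0.0659  0.1748] [-0.4  0.8  0. ]
1.0 False 15.92 [ 0.5667 -0.0542  0.1751] [-0.5 -0.4  0.1]
0.88 False 16.24 [ 0.5658 -0.0451  0.1696] [-0.4  0.3  0. ]
0.75 False 16.57 [ 0.5655 -0.0361  0.1638] [-0.1 -0.3 -0.3]
0.62 False 16.89 [ 0.5652 -0.0281  0.157 ] [-0.1 -0.1 -0. ]
0.5 False 17.22 [ 0.5649 -0.0209  0.1491] [-0.6  0.4 -0.4]
0.38 False 17.55 [ 0.5647 -0.0147  0.1402] [ 0.3 -0.9  0.2]
0.25 False 17.88 [ 0.5645 -0.0096  0.1304] [-0.3 -1.1  0.3]
0.12 False 18.22 [ 0.5643 -0.0058  0.1199] [ 0.7 -0.1  0.4]
0.0 False 18.56 [ 0.5646 -0.0035  0.1092] [ 0.4 -0.1  0.5]
press True 18.98 [ 0.5666 -0.0029  0.1069] [-6.3 -0.  17.5]
```

View pics/w3.png

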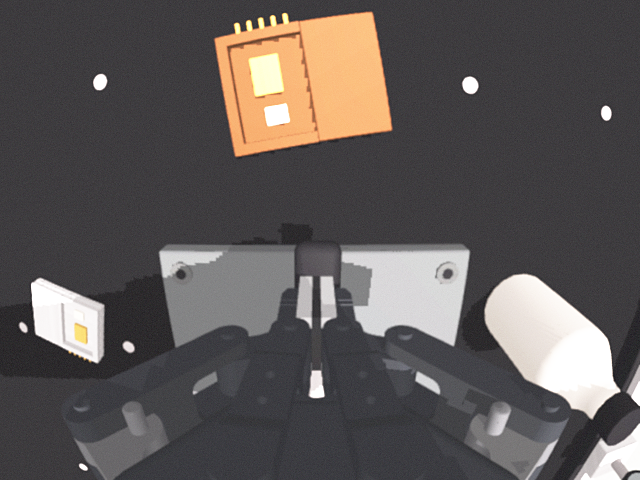

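The grip lies under the fingertips at (318,262), level, with a firm 30 N stop. Backing off and checking.

```bash
python3 - <<'E'
from rig import *
from h import *
p0=np.array(sense()["position"])
move_l(p0+[0,0,.13],feed=.15)
movep(np.array([.40,.10,.28]),sense()["tcp_rot"])
for n in("top","scene"):
    p,d=camera(n);c=camera_params(n);np.savez(f"pics/{n}3.npz",p=p,d=d,**c)
p,X=cloud("top3");p0,X0=cloud("top0")
roi=np.zeros((480,640),bool);roi[235:275,358:420]=1
Q=X[roi&(X[...,2]>.053)&(X[...,2]<.07)];l=cv2.fitLine(np.float32(Q[:,:2]),cv2.DIST_HUBER,0,.01,.01).ravel();print("strap",len(Q),np.median(Q,0),np.degrees(np.arctan2(l[1],l[0])))
# lever / grip: pixels around expected grip centre
A=np.array([.5672,-.0825]);u=np.array([-np.sin(YAW),np.cos(YAW)])
for o in(.03,.05,.07,.085,.097,.11):
    uv=np.round(proj("top3",np.r_[A+o*u,.084])[0]).astype(int);print("lever at",o,uv,round(float(np.median(X[uv[1]-1:uv[1]+2,uv[0]-1:uv[0]+2,2])),4))
print("anything >.1:",(X[200:305,310:435,2]>.1).sum())
def hc(p):
    m=(p[235:272,368:420].min(-1)>150).astype(np.uint8); ys,xs=np.nonzero(m);return xs.min(),xs.max(),ys.min(),ys.max()
print("housing box before/after",hc(p0),hc(p))
a=cv2.resize(p[185:320,305:445,::-1],(400,386),interpolation=cv2.INTER_CUBIC);b=cv2.resize(load("scene3")[0][205:340,215:355,::-1],(400,386),interpolation=cv2.INTER_CUBIC)
cv2.imwrite("pics/fin.png",np.hstack([a,b]));st=sense();print(st["time_s"],np.round(st["wrist_force"],1))
E
```

```text
strap 407 [ 0.56795448 -0.12960607  0.06110441] -89.534904
lever at 0.03 [344 252] 0.0836
lever at 0.05 [335 253] 0.0817
lever at 0.07 [327 253] 0.084
lever at 0.085 [320 253] 0.0831
lever at 0.097 [315 254] 0.0861
lever at 0.11 [310 254] 0.0013
anything >.1: 59
housing box before/after (np.int64(0), np.int64(47), np.int64(0), np.int64(35)) (np.int64(0), np.int64(48), np.int64(0), np.int64(36))
20.9833 [ 0.2 -0.4  0.9]
```

View pics/fin.png

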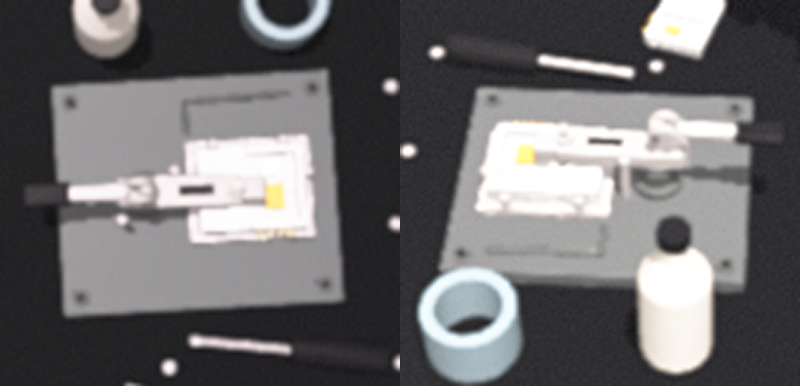

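The lever is level (top at 83–86 mm out to 97 mm), and the strap dropped 6 mm. But the depth fit of the strap angle changed by 1.9°, and the press had a sideways component. I'll measure the angle more precisely from the black slot and the grip, before and after, free of depth noise.

```bash
python3 - <<'E'
from h import *
def dark(n,box,th,z):
    p=load(n)[0];a,b,c,d=box;g=p[a:b,c:d].max(-1).astype(float);w=np.clip(th-g,0,None)
    v,u=np.mgrid[a:b,c:d];uv=((u*w).sum()/w.sum(),(v*w).sum()/w.sum());return np.round(uv,2),onplane(n,uv,z)[0,:2]
for n,zs in(("top2",.067),("top3",.0605)):
    uv,s=dark(n,(246,257,364,384),130,zs)
    print(n,"slot",uv,s)
    p,X=cloud(n)
    # strap width profile: brightness-independent, by depth in bands of world y
    roi=np.zeros((480,640),bool);roi[225:285,350:420]=1
    for y0,y1 in((-.115,-.10),(-.135,-.115),(-.155,-.135),(-.172,-.155)):
        k=roi&(X[...,2]>.051)&(X[...,2]<.072)&(X[...,1]>y0)&(X[...,1]<y1);Q=X[k]
        print("  band",y0,k.sum(),"xmid",(np.percentile(Q[:,0],3)+np.percentile(Q[:,0],97))/2,"med",np.median(Q[:,0]))
p,X=cloud("top3");roi=np.zeros((480,640),bool);roi[235:272,308:345]=1
Q=X[roi&(X[...,2]>.072)&(X[...,2]<.1)];l=cv2.fitLine(np.float32(Q[:,:2]),cv2.DIST_HUBER,0,.01,.01).ravel();print("lever fit",len(Q),l,np.degrees(np.arctan2(l[1],l[0])))
E
```

```text
top2 slot [373.52 250.51] [ 0.56955369 -0.12335792]
  band -0.115 79 xmid 0.5703949148693288 med 0.5686554654515494
  band -0.135 94 xmid 0.5683373575200408 med 0.5684682478346179
  band -0.155 83 xmid 0.5691466681356074 med 0.5679004678311081
  band -0.172 57 xmid 0.5691564285347246 med 0.5674579087261886
top3 slot [373.26 250.93] [ 0.56902467 -0.12311649]
  band -0.115 77 xmid 0.5703789678097553 med 0.5688318124131446
  band -0.135 98 xmid 0.568612488362551 med 0.5684312750517996
  band -0.155 87 xmid 0.5683158260724359 med 0.5681413026728913
  band -0.172 59 xmid 0.5681343213737502 med 0.5678096703835345
lever fit 226 [ 0.02417634 -0.9997077   0.56559294 -0.01197595] -88.614655
```

Slot, nose and lever fits differ by under 1°, so the angle is within noise. One close wrist look at the gap between stop pin and strap will settle it.

```bash
python3 - <<'E'
from rig import *
from h import *
R=rot(np.radians(271.9),1)
movep([.578,-.195,.27],R);move_l([.578,-.195,.165],feed=.2)
p,d=camera("wrist");cv2.imwrite("pics/w4.png",cv2.resize(p[60:330,180:480,::-1],None,fx=2,fy=2,interpolation=cv2.INTER_CUBIC))
move_l([.578,-.195,.27],feed=.25)
print(sense()["time_s"])
E
```

```text
23.575
```

View pics/w4.png

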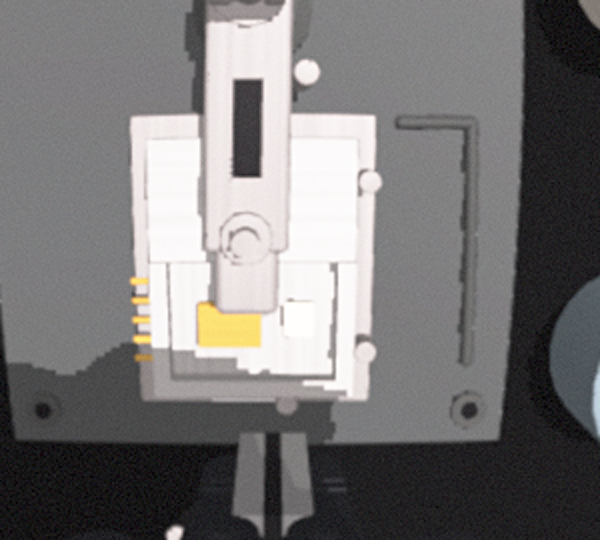

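The pin at (307,72) sits right against the strap's edge (x≈292), with a gap of at most about 0.5 mm. The housing rests on its dowels at (370,182) and (365,352), the foot is on the land, and the hex key is undisturbed. The gripper is clear, so I'm handing in.

```bash
python3 -c "
from rig import *
finish_job();print(sense()['time_s'])"
```

```text
the job is handed in; nothing more can be done
the job is handed in; nothing more can be done
```

The housing is clamped and the job is handed in, at about 24 s on the robot's clock. With the back of the closed fingers I swung the strap over the housing until the finger felt its stop. I checked that the lever was still up, then pushed the lever down until it came up firm at about 30 N.

**Last checks:**
- **Lever:** it stayed down and level after the arm left, with its top at 82–86 mm along its length.
- **Strap:** it dropped about 6 mm, against the 6.5 mm expected. The stop pin shows right beside the strap in the close view, with a gap of at most about 0.5 mm.
- **Housing and the rest:** the housing sits against its dowel pins. In the views I took, the hex key, bottle, tape and screwdriver look undisturbed; I did not check the goggles, mirror mount or power head at the end. The gripper was clear of everything.

**Disagreements:**
- **Strap angle:** one depth fit put it 1.9° further from the stop after the lever push. The black slot, the nose and the lever put that change under 1°, so I took it as measurement noise. A residual of up to about 1° can't be ruled out.
- **Wrist half-turn:** before the push, the wrist took the wrong half-turn, so one line was refused as unreachable. I corrected that up high, before touching anything.

I viewed 10 pictures.

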